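Hang the lift-off door of a test enclosure on its two hinge pins

TASK

The grey test enclosure on the repair bench has lost its door: take the tall windowed door with the two hinge knuckles out of the wooden rack and hang it back on the enclosure. Hold it upright, bring it in from the side with each knuckle just above its own pin, then lower it so that both knuckles drop over both pins at once and sit fully down on their brackets; let go only when it is down, and leave it hanging there at any swing angle.

Things in the scene. Friction and masses are not known exactly. Their poses are not given: they have to be found in the camera images.
- door_mid (a point): Centre of the loose door: upright grey frame with clear window, 180 mm tall (z, up), 150 wide (y), 12 thick (x), 0.3-0.6 kg. Grasp mid top edge, across x. Two steel tube knuckles on one vertical axis, 93 mm from the centre along +y (hinge edge); each 22 mm tall, bore 26, outside 34 mm; their lower ends are 68 mm below and 42 mm above the centre. Hung, the centre is 130 mm above the bench.
- rack: Fixed wooden rack, 270 x 130 x 36 mm; origin under its centre. Panels stand loose and upright in three slots 85 mm apart along its x, 24 mm deep, floor 12 mm above the bench; their width lies along its y, knuckles to +y. The door is in any of the three; a vented panel without knuckles and a windowed hatch with two, both 100 mm tall, fill the others (tops 112 mm above the bench).
- pin_low (a point): Foot of the fixed lower hinge pin, at the top face of its bracket (where the knuckle sits), 62 mm above the bench. Pin upright, 26 mm tall: 20 mm across for 8 mm, then tapering to a 6 mm tip. z up; x points level into the enclosure (220 wide, 200 deep, 250 mm tall), whose open front is 25 mm behind the pin. With the door's y along this x it stands open, square to the front, clear of all.
- pin_high (a point): Foot of the upper hinge pin, same shape and axes as the lower, 110 mm straight above it. Its bracket is 8 mm thick, 24 mm wide, its round end 12 mm beyond the pin axis. The lower knuckle must pass in between this bracket and the lower pin's tip: bring the door in sideways, 30 to 75 mm above its hung height, then lower; not straight down from higher.
There are look-alikes about, which are no part of the job. Leave any black, pink or turquoise look-alike of the part that bears door_mid alone.

How it is judged:
By the outcome, as a careful person would: the job done as asked, in the order asked, and still so for the second after the job is handed in, with the robot touching nothing.
It also fails if it takes over 38 s, if anything falls off the work surface, if the arm or the gripper's body presses on something with over 40 N, if the wrist force passes 120 N, or if a joint passes its speed limit or range.

ROBOT

A 6-joint arm with a two-finger parallel gripper is mounted at the origin on the work surface. World frame = base frame: x ahead of the robot, y to its left, z up, the work surface at z = 0. Lengths are in m, angles in rad, forces in N, time in s.
With the tool pointing down it reaches from about 0.4 to 0.825 m from the base axis. Payload 7 kg.
Tool frame: the origin (TCP) lies on the mounting face of the last link; the fingertips stand arm.tcp_to_tips ahead of it and the grasp point (between the pads) lies 159 mm ahead of it (arm.tcp_to_tips is the distance from the TCP to the fingertips, in m); z points along the fingers, y is the direction in which the jaws open and shut (so a half turn about z gives the same grasp; the last joint's range is limited). The gripper opens to 88 mm and grips with 3 to 60 N. Pads are 19 mm wide; open, the fingers measure 130 mm over their backs; the gripper's body (78 mm by 193 mm) begins 47 mm behind the grasp point.
Start: joints at [-0.986, 0.359, 0.012, 0, -1.224, -0.288], TCP at [0.197, -0.645, 0.405] pointing down, gripper open.
Joint ranges: [-3.07, 3.07], [-1.43, 2.12], [-1.02, 1.25], [-3.03, 1.67], [-3.05, -0], [-3.03, 3.03]. Speed limits (rad/s): [2.39, 2.39, 3.01, 3.14, 3.14, 3.14].

INTERFACE

Orientations are given as [roll, pitch, yaw] about the fixed x, y, z axes, in that order (R = Rz(yaw) Ry(pitch) Rx(roll)).
In Python, from station import arm, cams, job_done, finder gives the robot as it stands.
- The arm moves only by the tool play_rows, never from a script. Its argument "targets" is a list that holds one entry, the list of rows, each a list of 4 numbers: the shift along the tool's x, y, z in m, then the turn about the tool's z in degrees. A call has 1 to 5 rows; each row is the pose to reach, as a shift and turn from the pose commanded when the call began, along the tool's axes at that moment; what a row does not reach only later rows make up. A row lasts 1/8 s, in which the tool goes at most 62.5 mm and 10.7 degrees, less where a joint would pass 70% of its speed; a pose out of reach is approached as far as the arm can. A call with a gripper value outside its range is refused whole. "grip" is the closure in counts, from 0 (fully open) to 255 (shut), set as the call begins (left out, the last holds). The fingers move at their own pace and stop on an object; "newtons" is the grip in N (left out, the last holds). Time passes only in rows, so rows that repeat a pose let the fingers close. It gives the time, the measured TCP pose, the force and the opening at its end, in the units of the state.
- arm.get_state(): the state, without advancing time (a new reading comes with each control period).
- cams.grab_frame(name): name is "scene" or "side" or "wrist"; returns (picture, depth): 480x640x3 uint8, red, green, blue; 480x640 float32, m along the optical axis (not along the pixel's ray), 0 where there is no reading.
- cams.camera_params(name): a dict with "intrinsics" (3x3 intrinsics, pixels), "position" and "attitude" of the camera in the world. Camera axes: x right, y down, z forward; pixel columns grow to the right and rows downward; lengths in m; the calibration is good to about 2 mm. A picture is of the moment at which its call begins: read the wrist's pose just before it. camera_params takes no time and is no camera call; for the wrist camera it gives the pose at the moment of the call.
- job_done(): hands the job in, once; it reports no verdict.
Trained networks look in the newest picture that a camera, given by its name, has taken for a name from the list of things; names that differ only in an ending like _2 or _b are one class to them, and where a whole thing is asked for, a point or a joint stands for the part that bears it (a point fixed in the world has none). Each returns a list of dicts, best first, with "score" (0 to 1); they miss things now and then, are a little off and sometimes report something else, mostly with a low value. They report only what shows in the picture. A call takes as long as a camera call. They do not tell look-alikes from the thing itself.
- finder.find_in(camera, query): "xyz" ([x, y, z] in m, in world coordinates, good to about 4 mm: the middle of the surface that is visible of it).
- finder.masks_of(camera, query): "mask" (480x640 bool, what is visible of it).
The state is a dict: "t": time; "q": joint angles; "qd": joint speeds; "joint_efforts": joint torques, N m; "eef_pos": TCP position; "ee_rot": TCP orientation; "force": force on the tool from outside, world axes, zero at the start; "moment": the same for the moment, N m; "width": finger opening in m.
Only numpy, scipy, OpenCV 4.12 (cv2) and the standard library are available. Lean on these libraries where they do the work, as an engineer would, in place of code of your own. Each camera call takes 0.05 s, during which the arm holds its last target. There are 200 camera calls.

## Working session

There is one attempt and no reset: what is moved stays moved. The work goes in short steps, Python scripts to look and compute and a tool call to move; the robot and the scene stay as the last step left them, time stands still between calls to the robot, and variables do not carry over. Pictures are saved under pics/ and viewed, about 8 in all and at most 12, crops included, and the job is handed in when it is done.

Besides the shell and the picture viewer there is one more tool, called after "Emit:" as name([rows], argument=value, ...), one row to a line, values as JSON. play_rows: Moves the arm, as the interface text tells. Its arguments: {"type":"object","properties":{"targets":{"type":"array","items":{"type":"array","items":{"type":"array","items":{"type":"number"}}}},"grip":{"type":"number"},"newtons":{"type":"number"}},"required":["targets"]}

```bash
ls; mkdir -p pics; python3 - <<'E'
from station import arm,cams,finder
import cv2,numpy as np
s=arm.get_state();print(s,arm.tcp_to_tips)
ims=[]
for c in ["scene","side"]:
    p=cams.camera_params(c);print(c,p)
    im,d=cams.grab_frame(c);ims.append(im)
    np.savez(f"{c}0.npz",im=im,d=d)
    for q in ["door_mid","rack","pin_low","pin_high"]:
        for r in finder.find_in(c,q)[:4]: print(c,q,round(r['score'],2),np.round(r['xyz'],3))
    cv2.imwrite(f"pics/{c}0.png",im[:,:,::-1])
print(arm.get_state()['t'])
E
```

```text
pics
{'t': 0.0, 'q': array([-9.85932004e-01,  3.59403545e-01,  1.10736675e-02, -3.77266773e-04,
       -1.22408642e+00, -2.88111771e-01]), 'qd': array([-3.27299411e-04,  4.29593828e-05,  1.21288714e-03, -1.55945917e-03,
       -6.91912012e-04, -4.75771576e-04]), 'joint_efforts': array([ 1.10818610e-04, -5.82724214e+01,  2.93062305e+01,  6.99745148e+00,
        7.05741797e-03, -1.54878280e-04]), 'eef_pos': array([ 0.19733962, -0.64531266,  0.40371322]), 'ee_rot': array([ 3.13993868e+00, -1.20313920e-04, -2.84496849e+00]), 'force': array([ 0.36421226, -0.92715613, -0.15241115]), 'moment': array([ 0.06105038, -0.03526811, -0.012093  ]), 'width': 0.08763338383982269} 0.1781
scene {'intrinsics': array([[485.16821258,   0.        , 328.16555775],
       [  0.        , 485.16821258, 247.53068912],
       [  0.        ,   0.        ,   1.        ]]), 'position': array([0.88468122, 0.31952367, 0.97720614]), 'attitude': array([-2.47876483, -0.00638648,  2.39732984])}
scene door_mid 0.97 [ 0.529 -0.172  0.126]
scene door_mid 0.88 [ 0.45  -0.418  0.107]
scene door_mid 0.8 [ 0.319 -0.602  0.099]
scene door_mid 0.72 [ 0.26  -0.261  0.104]
scene rack 0.91 [ 0.623 -0.155  0.036]
scene pin_low 0.82 [0.455 0.338 0.247]
side {'intrinsics': array([[517.12305523,   0.        , 321.0246275 ],
       [  0.        , 517.12305523, 237.76762815],
       [  0.        ,   0.        ,   1.        ]]), 'position': array([0.89025882, 0.60600482, 1.01665096]), 'attitude': array([-2.36446751,  0.00538615,  2.59711655])}
side door_mid 0.91 [ 0.451 -0.417  0.102]
side door_mid 0.89 [ 0.529 -0.169  0.123]
side door_mid 0.78 [ 0.263 -0.256  0.1  ]
side door_mid 0.56 [ 0.31  -0.602  0.104]
side rack 0.63 [ 0.577 -0.147  0.034]
side pin_low 0.85 [0.465 0.347 0.25 ]
side pin_high 0.63 [0.46  0.347 0.251]
0.5
```

View pics/scene0.png

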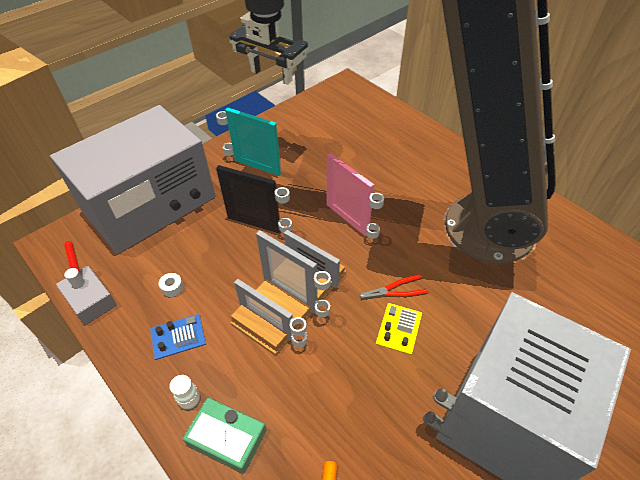

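View pics/side0.png

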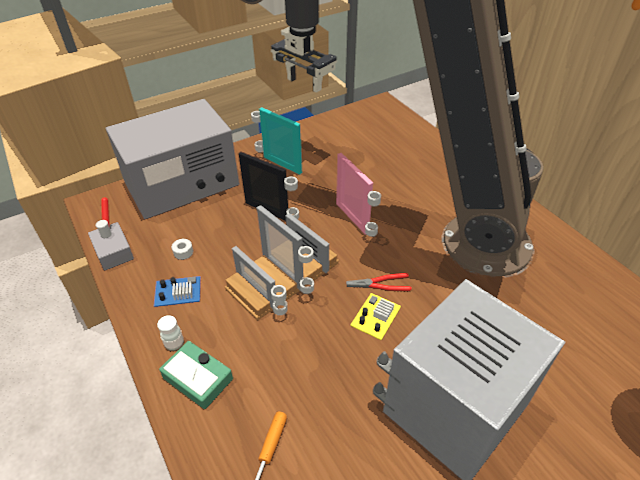

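Both views show the grey door in the rack's middle slot (scene px ~(290,268), knuckles (322,280) and (322,310)). The enclosure is at lower right, with pins at scene px (440,395) and (432,420). Next I measure from depth.

```bash
cat > h.py <<'E'
import numpy as np,cv2
from scipy.spatial.transform import Rotation as R
from station import arm,cams,finder
def cloud(c,d,p=None):
    p=p or cams.camera_params(c);K=p['intrinsics']
    v,u=np.mgrid[:480,:640]
    P=np.dstack([(u-K[0,2])/K[0,0]*d,(v-K[1,2])/K[1,1]*d,d])
    W=P@R.from_euler('xyz',p['attitude']).as_matrix().T+p['position']
    W[d==0]=np.nan
    return W
def rect(P):
    (c,s,a)=cv2.minAreaRect((P[:,:2]*1000).astype(np.float32));return np.round(c,1),np.round(s,1),round(a,2)
E
python3 - <<'E'
from h import *
for c in ["scene","side"]:
    z=np.load(c+"0.npz");W=cloud(c,z['d']);x,y,h=[W[...,i] for i in range(3)]
    m=(h>.24)&(h<.262)&(y>.1)&(x>.2)
    m=cv2.morphologyEx(m.astype(np.uint8),cv2.MORPH_OPEN,np.ones((5,5)))>0
    print(c,"encl",rect(W[m]),np.median(h[m]),m.sum())
    # pins / brackets: points outside top rectangle
    (cc,s,a)=rect(W[m]);
    m=(h>.185)&(h<.22)&(abs(x-.53)<.12)&(abs(y+.17)<.13)
    P=W[m];print("door top",rect(P),m.sum(),np.percentile(h[m],[50,90,99]))
    m=(h>.025)&(h<.045)&(abs(x-.53)<.25)&(abs(y+.17)<.2); P=W[m];print("rack?",rect(P))
    m=(h>.06)&(h<.5)&(abs(x-.55)<.15)&(abs(y+.17)<.13)
    # door face segmentation: fit line over z 0.13-.18
    P=W[(h>.125)&(h<.18)&(abs(x-.53)<.12)&(abs(y+.17)<.13)]
    print(len(P),P.min(0),P.max(0))
ims=[]
z=np.load("scene0.npz")['im'][360:460,400:500];ims.append(cv2.resize(z,None,fx=4,fy=4,interpolation=cv2.INTER_CUBIC))
z=np.load("side0.npz")['im'][330:430,350:450];ims.append(cv2.resize(z,None,fx=4,fy=4,interpolation=cv2.INTER_CUBIC))
cv2.imwrite("pics/pins.png",np.hstack(ims)[:,:,::-1])
E
```

```text
scene encl (array([403.7, 324.3]), array([224.2, 204.2]), 14.39) 0.2502122597454118 17052
door top (array([ 531.3, -185.3]), array([ 15.6, 150.5]), 11.19) 445 [0.19142199 0.19338394 0.19483995]
rack? (array([ 574. , -170.1]), array([411.9, 397.5]), 0.01)
989 [ 0.49611826 -0.26099059  0.12510333] [ 0.55289842 -0.07779782  0.17994883]
side encl (array([403.9, 323.8]), array([224.2, 203.4]), 14.22) 0.24948223109497614 13377
door top (array([ 530.3, -186.6]), array([ 15.1, 151.7]), 11.59) 322 [0.19085756 0.19363824 0.19517482]
rack? (array([ 573.9, -170.8]), array([398.5, 410.2]), 89.74)
804 [ 0.49513882 -0.25960449  0.12500145] [ 0.55184986 -0.07587217  0.17993065]
```

View pics/pins.png

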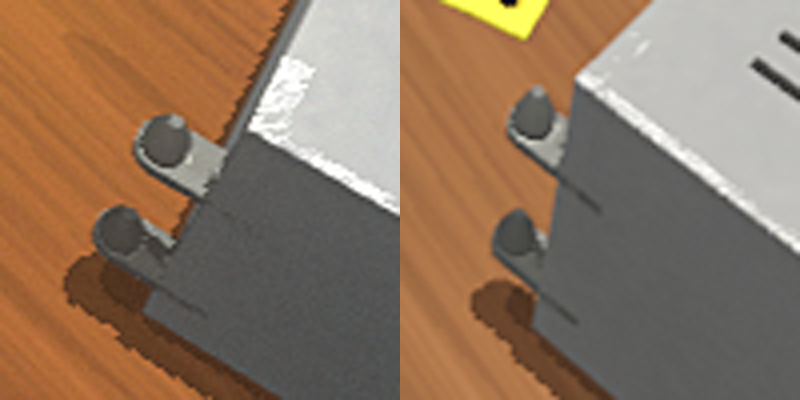

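```bash
python3 - <<'E'
from h import *
def ray(c,u,v,z):
    p=cams.camera_params(c);K=p['intrinsics']
    d=R.from_euler('xyz',p['attitude']).as_matrix()@[(u-K[0,2])/K[0,0],(v-K[1,2])/K[1,1],1]
    return p['position']+d*(z-p['position'][2])/d[2]
th=np.radians(14.3);ex=np.array([np.cos(th),np.sin(th)]);ey=np.array([-ex[1],ex[0]]);C=np.array([.4038,.324])
for c,u,v,z in [("scene",444,390.5,.198),("side",384.25,352.5,.198),("scene",430.5,412.5,.088),("side",379.5,383.,.088)]:
    q=ray(c,u,v,z);print(c,z,q.round(4),"encl coords",((q[:2]-C)@ex).round(4),((q[:2]-C)@ey).round(4))
for c in ["scene","side"]:
    z=np.load(c+"0.npz");W=cloud(c,z['d']);L=np.dstack([(W[...,:2]-C)@ex,(W[...,:2]-C)@ey,W[...,2]])
    for lo,hi in [(.155,.2),(.045,.09)]:
        m=(L[...,1]<-.102)&(L[...,1]>-.15)&(L[...,2]>lo)&(L[...,2]<hi)&(abs(L[...,0])<.14)
        P=L[m];print(c,lo,m.sum(),P.min(0).round(4),P.max(0).round(4))
        t=P[P[:,2]>hi-.03];
        m2=(abs(P[:,2]-(lo+.017))<.004);print(" bracket-top-ish",P[m2].min(0).round(4),P[m2].max(0).round(4))
    # side face
    m=(L[...,2]>.06)&(L[...,2]<.2)&(abs(L[...,1])<.09)&(L[...,0]>.09)&(L[...,0]<.13)
    print("side face x",np.median(L[m][:,0]))
    # door knuckles & axes
    a=np.radians(11.4);d=np.array([-np.sin(a),np.cos(a)]);n=np.array([d[1],-d[0]])
    X=W[(W[...,2]>.08)&(W[...,2]<.22)&(abs(W[...,0]-.53)<.09)&(abs(W[...,1]+.17)<.14)]
    Q=np.c_[(X[:,:2]-[.5308,-.186])@n,(X[:,:2]-[.5308,-.186])@d,X[:,2]]
    Q=Q[abs(Q[:,0])<.03]
    for lo,hi in [(.08,.18),(.18,.2)]:
        q=Q[(Q[:,2]>lo)&(Q[:,2]<hi)];print("door rel",lo,np.percentile(q,[1,50,99],axis=0).round(4).tolist())
    k=Q[Q[:,1]>.078];print("knuckle",np.percentile(k,[1,99],axis=0).round(4).tolist())
    k=k[(k[:,2]>.155)];print("upper knuckle",k[:,0].min(),k[:,0].max(),k[:,1].min(),k[:,1].max(),k[:,2].max())
E
```

```text
scene 0.198 [0.5308 0.2263 0.198 ] encl coords 0.0989 -0.1261
side 0.198 [0.5306 0.2258 0.198 ] encl coords 0.0986 -0.1264
scene 0.088 [0.532  0.2229 0.088 ] encl coords 0.0992 -0.1297
side 0.088 [0.5312 0.226  0.088 ] encl coords 0.0992 -0.1264
scene 0.155 327 [ 0.0856 -0.1379  0.1616] [ 0.1118 -0.102   0.1999]
 bracket-top-ish [ 0.0856 -0.1379  0.1681] [ 0.1118 -0.1021  0.1759]
scene 0.045 269 [ 0.085  -0.1382  0.0518] [ 0.1109 -0.1022  0.0898]
 bracket-top-ish [ 0.0859 -0.1382  0.0583] [ 0.1109 -0.1025  0.066 ]
side face x 0.11004372680336158
door rel 0.08 [[-0.0135, -0.0727, 0.0811], [0.0033, 0.016, 0.1381], [0.0158, 0.1089, 0.1788]]
door rel 0.18 [[-0.0061, -0.0736, 0.1803], [0.0033, 0.0045, 0.1909], [0.0075, 0.0749, 0.1948]]
knuckle [[-0.0152, 0.0786, 0.1431], [0.0171, 0.1096, 0.1685]]
upper knuckle -0.01715586111689706 0.017286702485876517 0.07822764412911488 0.10993955018676625 0.1692544305199204
side 0.155 225 [ 0.0863 -0.1373  0.1623] [ 0.1114 -0.1025  0.1999]
 bracket-top-ish [ 0.0863 -0.1373  0.1686] [ 0.1112 -0.1025  0.176 ]
side 0.045 190 [ 0.0856 -0.1375  0.0522] [ 0.1106 -0.1025  0.0886]
 bracket-top-ish [ 0.0856 -0.1375  0.0583] [ 0.1106 -0.1032  0.0657]
side face x 0.10979261486184488
door rel 0.08 [[-0.0139, -0.0733, 0.0811], [0.0025, 0.0193, 0.1392], [0.0152, 0.1094, 0.1789]]
door rel 0.18 [[-0.0073, -0.0738, 0.1802], [0.0024, 0.006, 0.1905], [0.0067, 0.0753, 0.1952]]
knuckle [[-0.0159, 0.0788, 0.1431], [0.0163, 0.1112, 0.1681]]
upper knuckle -0.017478703235676057 0.01627020324608376 0.0784325741956434 0.11180795259971238 0.16922868148064074
```

```bash
cat > go.py <<'E'
import sys
from h import *
def rel(tgt,yaw):
    s=arm.get_state();Rm=R.from_euler('xyz',s['ee_rot']).as_matrix()
    d=Rm.T@(np.array(tgt)-s['eef_pos']);dy=(yaw-np.degrees(s['ee_rot'][2])+180)%360-180
    print("t",round(s['t'],2),"pos",s['eef_pos'].round(4),"rpy",np.degrees(s['ee_rot']).round(2),"w",round(s['width'],4),"F",s['force'].round(1))
    print("shift mm",(d*1000).round(1),"turn",round(-dy,2))
if __name__=="__main__":
    a=list(map(float,sys.argv[1:]));rel(a[:3],a[3])
E
python3 go.py .5308 -.186 .44 -78.6
```

```text
t 0.5 pos [ 0.1974 -0.6455  0.4046] rpy [ 180.      0.   -162.99] w 0.0875 F [-0.3  0.4  0.7]
shift mm [-453.2  341.9  -35.4] turn -84.39
```

Emit:
play_rows([
  [[-0.04, 0.03, -0.035, -8], [-0.09, 0.068, -0.035, -18], [-0.14, 0.106, -0.035, -28], [-0.19, 0.143, -0.035, -38], [-0.24, 0.181, -0.035, -48]],
], grip=0)

```text
t: 1.12
eef_pos: [0.3744, -0.401, 0.44]
ee_rot: [-3.141, -0.0, -2.001]
force: [1.0, -0.2, -1.1]
width: 0.0877
```

```bash
python3 go.py .5308 -.186 .44 -78.6
```

```text
t 1.12 pos [ 0.3744 -0.401   0.44  ] rpy [-1.7995e+02 -1.0000e-02 -1.1467e+02] w 0.0877 F [ 1.  -0.2 -1.1]
shift mm [-260.6  -52.4    0. ] turn -36.07
```

Emit:
play_rows([
  [[-0.055, -0.011, 0, -8], [-0.11, -0.022, 0, -17], [-0.165, -0.033, 0, -26], [-0.22, -0.044, 0, -34], [-0.2606, -0.052, 0, -36]],
])

```text
t: 1.75
eef_pos: [0.5319, -0.1864, 0.44]
ee_rot: [-3.141, -0.0, -1.375]
force: [-0.8, -0.9, 0.5]
width: 0.0878
```

Emit:
play_rows([
  [[0, 0, 0, 0]],
])

```text
t: 1.88
eef_pos: [0.5323, -0.1863, 0.4394]
ee_rot: [3.142, 0.0, -1.375]
force: [-0.2, 0.1, 0.3]
width: 0.0875
```

```bash
python3 go.py .5308 -.186 .339 -78.6; python3 - <<'E'
from h import *
im,d=cams.grab_frame("wrist");W=cloud("wrist",d)
cv2.imwrite("pics/w1.png",im[:,:,::-1])
h=W[...,2];m=(h>.18)&(h<.205)&(abs(W[...,0]-.53)<.1)&(abs(W[...,1]+.186)<.1)
print(rect(W[m]),m.sum(),np.median(h[m]))
E
```

```text
t 1.88 pos [ 0.5323 -0.1863  0.4394] rpy [ 1.800e+02  1.000e-02 -7.878e+01] w 0.0875 F [-0.2  0.1  0.3]
shift mm [ -0.5   1.4 100.4] turn -0.18
(array([ 530.1, -187.8]), array([ 12., 150.]), 11.62) 3279 0.19142355849826884
```

View pics/w1.png

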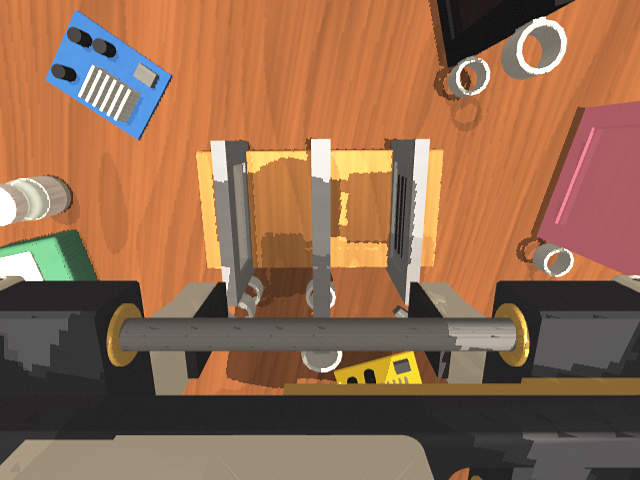

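The wrist view shows the door's top edge in the middle slot at px (320,230), with hatch to the left and vent to the right. Depth gives a clean 12x150 mm edge at z 0.191. I now descend and grip.

Emit:
play_rows([
  [[0, 0.002, 0.03, -0.4], [0, 0.002, 0.06, -0.4], [0, 0.002, 0.085, -0.4], [0, 0.002, 0.1, -0.4], [0, 0.002, 0.1, -0.4]],
])

```text
t: 2.55
eef_pos: [0.5284, -0.1894, 0.339]
ee_rot: [3.14, 0.0, -1.373]
force: [-0.4, -0.1, -0.0]
width: 0.0876
```

Emit:
play_rows([
  [[0, 0, 0, 0], [0, 0, 0, 0], [0, 0, 0, 0], [0, 0, 0, 0], [0, 0, 0, 0]],
], grip=255, newtons=50)

```text
t: 3.18
eef_pos: [0.5289, -0.1888, 0.3398]
ee_rot: [-3.141, -0.0, -1.372]
force: [-0.4, 0.2, -0.8]
width: 0.0435
```

Emit:
play_rows([
  [[0, 0, 0, 0], [0, 0, 0, 0]],
])

```text
t: 3.42
eef_pos: [0.5289, -0.1888, 0.3396]
ee_rot: [3.142, 0.0, -1.372]
force: [-0.0, 0.6, -0.3]
width: 0.0235
```

Emit:
play_rows([
  [[0, 0, 0, 0], [0, 0, 0, 0], [0, 0, 0, 0], [0, 0, 0, 0]],
])

```text
t: 3.92
eef_pos: [0.5289, -0.1888, 0.3396]
ee_rot: [3.142, 0.0, -1.372]
force: [0.2, -0.3, -0.4]
width: 0.012
```

Emit:
play_rows([
  [[0, 0, -0.01, 0], [0, 0, -0.03, 0], [0, 0, -0.06, 0], [0, 0, -0.09, 0], [0, 0, -0.12, 0]],
])

```text
t: 4.55
eef_pos: [0.5284, -0.1888, 0.4607]
ee_rot: [3.14, 0.001, -1.372]
force: [0.8, 0.1, -3.9]
width: 0.0117
```

```bash
cat > chk.py <<'E'
# door pose from fixed cameras: top edge rect, knuckle
from h import *
import sys
s=arm.get_state();p=s['eef_pos'];yaw=s['ee_rot'][2]
print("t",round(s['t'],2),p.round(4),np.degrees(s['ee_rot']).round(2),"w",round(s['width'],4),"F",s['force'].round(1))
dy=-np.array([np.cos(yaw),np.sin(yaw)]);dx=np.array([dy[1],-dy[0]])   # door axes if held square
for c in ["scene","side"]:
    im,d=cams.grab_frame(c);cv2.imwrite(f"pics/{c}_{s['t']:.1f}.png",im[:,:,::-1]);np.savez(c+"L.npz",im=im,d=d)
    W=cloud(c,d);L=np.dstack([(W[...,:2]-p[:2])@dx,(W[...,:2]-p[:2])@dy,W[...,2]-p[2]])
    # upper knuckle region (nominal y .093, z centre -.09-? )
    top=L[...,2]+.148
    m=(abs(L[...,0])<.02)&(abs(L[...,1])<.13)&(top>-.2)&(top<.01)
    P=L[m]
    k=P[(P[:,1]>.079)&(P[:,1]<.125)]
    zk=k[:,2]; up=k[zk>zk.max()-.01]
    print(c,"upper knuckle top z",(np.percentile(zk,98)+p[2]).round(4),"x",np.percentile(up[:,0],[1,99]).round(4),"y",np.percentile(up[:,1],[1,99]).round(4))
    lo=k[(zk<zk.max()-.07)]
    if len(lo):print("   lower: x",np.percentile(lo[:,0],[2,98]).round(4),"y",np.percentile(lo[:,1],[2,98]).round(4),"z",(np.percentile(lo[:,2],[2,98])+p[2]).round(4))
    f=P[(P[:,1]<.076)]
    for y0 in (-.06,.06):
        g=f[abs(f[:,1]-y0)<.012]
        if len(g):print("   top z at y",y0,(np.percentile(g[:,2],97)+p[2]).round(4))
    t=f[(f[:,2]>f[:,2].max()-.1)&(abs(f[:,1])>.03)]
    g=t[(abs(t[:,0])<.012)]
    print("   y range",np.percentile(g[:,1],[.5,99.5]).round(4))
E
python3 chk.py
```

```text
t 4.55 [ 0.5284 -0.1888  0.4607] [ 1.7993e+02  4.0000e-02 -7.8610e+01] w 0.0117 F [ 0.8  0.1 -3.9]
scene upper knuckle top z 0.2884 x [-0.0146  0.018 ] y [0.0796 0.1122]
   lower: x [-0.0133  0.0178] y [0.0814 0.1124] z [0.1554 0.1792]
   top z at y -0.06 0.2037
   top z at y 0.06 0.3138
   y range [-0.0419  0.0759]
side upper knuckle top z 0.2924 x [-0.0139  0.0183] y [0.0798 0.1119]
   lower: x [-0.0123  0.0186] y [0.0799 0.1113] z [0.1597 0.1834]
   top z at y -0.06 0.2828
   top z at y 0.06 0.3176
   y range [-0.0726  0.0759]
```

```bash
python3 go.py .577 .038 .4226 -75.7
```

```text
t 4.65 pos [ 0.5292 -0.1891  0.4634] rpy [-1.7971e+02 -1.2000e-01 -7.8590e+01] w 0.0119 F [ 0.9 -1.  -3.6]
shift mm [-213.2  -91.6   40.9] turn -2.89
```

Emit:
play_rows([
  [[-0.03, -0.013, 0.0, 0], [-0.07, -0.03, 0.0, -1], [-0.115, -0.05, 0.005, -2], [-0.155, -0.067, 0.02, -2.8], [-0.185, -0.08, 0.03, -2.8]],
])

```text
t: 5.28
eef_pos: [0.5702, 0.01, 0.4276]
ee_rot: [3.139, 0.001, -1.322]
force: [-0.1, -0.0, -3.8]
width: 0.0119
```

Emit:
play_rows([
  [[-0.015, -0.006, 0.004, 0], [-0.028, -0.012, 0.007, 0], [-0.028, -0.012, 0.007, 0], [-0.028, -0.012, 0.007, 0]],
])

```text
t: 5.78
eef_pos: [0.5754, 0.0378, 0.4229]
ee_rot: [-3.141, -0.0, -1.323]
force: [-0.5, -0.2, -4.1]
width: 0.0116
```

```bash
python3 chk.py;python3 go.py .5522 .1346 .4226 -75.7
```

```text
t 5.78 [0.5754 0.0378 0.4229] [-1.7999e+02 -1.0000e-02 -7.5830e+01] w 0.0116 F [-0.5 -0.2 -4.1]
scene upper knuckle top z 0.2508 x [-0.0147  0.0179] y [0.0796 0.1114]
   lower: x [-0.0136  0.0181] y [0.0803 0.1112] z [0.1178 0.1417]
   top z at y -0.06 0.277
   top z at y 0.06 0.2765
   y range [-0.0724  0.0758]
side upper knuckle top z 0.2499 x [-0.0153  0.0173] y [0.0797 0.1122]
   lower: x [-0.0143  0.0181] y [0.0803 0.1115] z [0.1183 0.1412]
   top z at y -0.06 0.1852
   top z at y 0.06 0.2761
   y range [-0.0499  0.0759]
t 5.88 pos [0.5754 0.0377 0.423 ] rpy [-179.98   -0.    -75.84] w 0.0117 F [-0.2 -1.1 -4.5]
shift mm [-99.6  -1.2   0.4] turn -0.14
```

Emit:
play_rows([
  [[-0.02, -0.001, 0, 0], [-0.045, -0.001, 0, 0], [-0.07, -0.001, 0, 0], [-0.09, -0.001, 0, 0], [-0.0995, -0.001, 0, 0]],
])

```text
t: 6.5
eef_pos: [0.5517, 0.1363, 0.4228]
ee_rot: [-3.141, 0.0, -1.322]
force: [0.2, -0.9, -3.4]
width: 0.0115
```

Emit:
play_rows([
  [[0, 0, 0, 0], [0, 0, 0, 0]],
])

```text
t: 6.75
eef_pos: [0.5521, 0.1347, 0.4226]
ee_rot: [3.141, -0.0, -1.323]
force: [0.2, -0.3, -3.8]
width: 0.0119
```

```bash
python3 chk.py;python3 go.py .5522 .1346 .3676 -75.7; python3 - <<'E'
from h import *
a=np.load("sceneL.npz")['im'][280:430,360:510];b=np.load("sideL.npz")['im'][250:400,310:460]
cv2.imwrite("pics/above.png",np.hstack([cv2.resize(i,(400,400),interpolation=cv2.INTER_CUBIC) for i in (a,b)])[:,:,::-1])
E
```

```text
t 6.75 [0.5521 0.1347 0.4226] [ 1.7999e+02 -1.0000e-02 -7.5810e+01] w 0.0119 F [ 0.2 -0.3 -3.8]
scene upper knuckle top z 0.2512 x [-0.0194  0.0173] y [0.0795 0.1245]
   lower: x [-0.0098  0.0176] y [0.0809 0.1242] z [0.0765 0.1825]
   top z at y -0.06 0.2766
   top z at y 0.06 0.2762
   y range [-0.0725  0.0758]
side upper knuckle top z 0.2503 x [-0.019   0.0167] y [0.0802 0.1249]
   lower: x [-0.0077  0.0175] y [0.0815 0.1245] z [0.0773 0.1826]
   top z at y -0.06 0.1449
   top z at y 0.06 0.2753
   y range [-0.0307  0.0759]
t 6.85 pos [0.5522 0.1345 0.4226] rpy [ 1.7999e+02 -1.0000e-02 -7.5830e+01] w 0.0119 F [ 0.2  0.  -4.3]
shift mm [-0.1 -0.  55. ] turn -0.13
```

View pics/above.png

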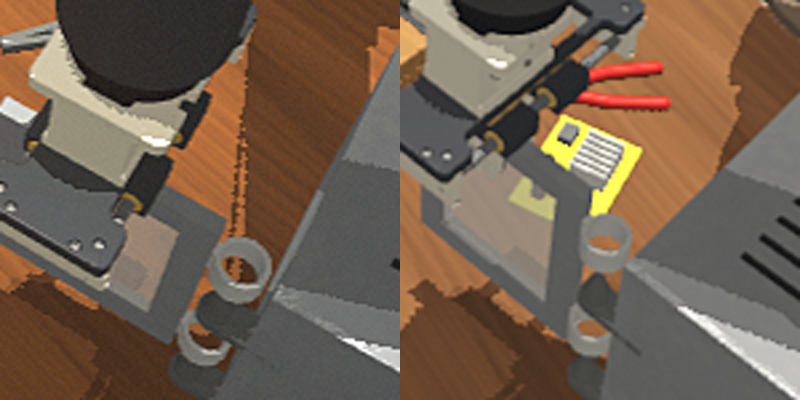

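Each knuckle hangs above its own pin in both views: scene crop (240,270) and (203,335), side crop (605,240) and (590,325). The lower knuckle is under the upper bracket. I lower in stages.

Emit:
play_rows([
  [[0, 0, 0.008, 0], [0, 0, 0.018, 0], [0, 0, 0.028, 0], [0, 0, 0.033, 0], [0, 0, 0.037, 0]],
])

```text
t: 7.48
eef_pos: [0.5521, 0.1351, 0.3852]
ee_rot: [3.141, -0.0, -1.323]
force: [0.1, -0.1, -3.6]
width: 0.0117
```

Emit:
play_rows([
  [[0, 0, 0.003, 0], [0, 0, 0.006, 0], [0, 0, 0.009, 0], [0, 0, 0.012, 0], [0, 0, 0.012, 0]],
])

```text
t: 8.1
eef_pos: [0.552, 0.1351, 0.3734]
ee_rot: [3.141, -0.0, -1.323]
force: [-0.3, 0.3, -2.6]
width: 0.0117
```

```bash
python3 chk.py;python3 go.py .5522 .1346 .3676 -75.7
```

```text
t 8.1 [0.552  0.1351 0.3734] [179.97  -0.   -75.8 ] w 0.0117 F [-0.3  0.3 -2.6]
scene upper knuckle top z 0.2222 x [-0.0109  0.014 ] y [0.1179 0.1246]
   lower: x [-0.0131  0.0172] y [0.0809 0.1244] z [0.0422 0.1592]
   top z at y -0.06 0.2278
   top z at y 0.06 0.2268
   y range [-0.0728  0.0758]
side upper knuckle top z 0.2187 x [0.0114 0.0127] y [0.1187 0.1235]
   lower: x [-0.0132  0.0167] y [0.0811 0.1245] z [0.0386 0.158 ]
   top z at y -0.06 0.0877
   top z at y 0.06 0.2269
   y range [-0.0568  0.0757]
t 8.2 pos [0.5521 0.1351 0.3737] rpy [-179.99   -0.    -75.79] w 0.0119 F [ 0.3  1.5 -4. ]
shift mm [0.5 0.  6.1] turn -0.09
```

Emit:
play_rows([
  [[0, 0, 0.002, 0], [0, 0, 0.004, 0], [0, 0, 0.005, 0], [0, 0, 0.006, 0], [0, 0, 0.006, 0]],
])

```text
t: 8.82
eef_pos: [0.5521, 0.1351, 0.3677]
ee_rot: [-3.141, 0.0, -1.323]
force: [0.8, -0.9, -2.9]
width: 0.0116
```

Emit:
play_rows([
  [[0, 0, 0.0005, 0], [0, 0, 0.001, 0], [0, 0, 0.001, 0]],
])

```text
t: 9.2
eef_pos: [0.5522, 0.135, 0.3674]
ee_rot: [-3.141, -0.0, -1.323]
force: [-1.8, -1.9, 3.2]
width: 0.0118
```

```bash
python3 chk.py
```

```text
t 9.2 [0.5522 0.135  0.3674] [-1.7994e+02 -1.0000e-02 -7.5780e+01] w 0.0118 F [-1.8 -1.9  3.2]
scene upper knuckle top z 0.2137 x [0.0121 0.0136] y [0.1182 0.1249]
   lower: x [-0.0136  0.0176] y [0.0811 0.1244] z [0.033  0.1506]
   top z at y -0.06 0.2213
   top z at y 0.06 0.2212
   y range [-0.0726  0.0758]
side upper knuckle top z 0.2142 x [0.0107 0.0132] y [0.1192 0.1247]
   lower: x [-0.0133  0.0174] y [0.0818 0.1243] z [0.0335 0.1489]
   top z at y -0.06 0.0799
   top z at y 0.06 0.2206
   y range [-0.0592  0.0757]
```

The wrist force flipped from -4 to +3 N at the hung height, and the door top is at 0.221 (nominal 0.220), so it is seated. Releasing.

Emit:
play_rows([
  [[0, 0, 0, 0], [0, 0, 0, 0], [0, 0, 0, 0], [0, 0, 0, 0], [0, 0, 0, 0]],
], grip=0)

```text
t: 9.93
eef_pos: [0.5521, 0.1352, 0.3666]
ee_rot: [3.142, -0.0, -1.323]
force: [-0.1, 0.2, 0.4]
width: 0.0562
```

Emit:
play_rows([
  [[0, 0, 0, 0], [0, 0, 0, 0], [0, 0, 0, 0], [0, 0, 0, 0], [0, 0, 0, 0]],
])

```text
t: 10.55
eef_pos: [0.552, 0.1351, 0.3666]
ee_rot: [3.142, -0.0, -1.323]
force: [-0.6, 0.2, -0.7]
width: 0.0875
```

Emit:
play_rows([
  [[0, 0, -0.015, 0], [0, 0, -0.04, 0], [0, 0, -0.075, 0], [0, 0, -0.11, 0], [0, 0, -0.14, 0]],
])

```text
t: 11.18
eef_pos: [0.5519, 0.1349, 0.5095]
ee_rot: [-3.139, 0.0, -1.323]
force: [0.6, 0.1, 0.5]
width: 0.0879
```

Emit:
play_rows([
  [[0.04, 0, 0, 0], [0.1, 0, 0, 0], [0.15, 0, 0, 0], [0.2, 0, 0, 0], [0.2, 0, 0, 0]],
])

```text
t: 11.8
eef_pos: [0.6014, -0.0618, 0.5074]
ee_rot: [-3.141, -0.001, -1.327]
force: [-0.6, -0.2, 0.1]
width: 0.0874
```

```bash
python3 - <<'E'
from h import *
print(arm.get_state()['t'],arm.get_state()['force'])
pin=np.array([.5304,.2266]);ims=[]
for c in ["scene","side"]:
    im,d=cams.grab_frame(c);W=cloud(c,d);h=W[...,2]
    r=np.hypot(W[...,0]-pin[0],W[...,1]-pin[1])
    enc=((W[...,:2]-pin)@[-.247,.969])>.02
    m=(h>.205)&(h<.235)&(r<.19)&~enc;print(c,"top",rect(W[m]),np.percentile(h[m],[50,95]),m.sum())
    k=(r<.019)&(h>.185)&~enc;print("  knuckle top z",np.percentile(h[k],[50,90,98]),W[k][:,:2].min(0),W[k][:,:2].max(0))
    k=(r<.019)&(h>.07)&(h<.1)&~enc;print("  low z",np.percentile(h[k],[50,90,98]))
    for q in finder.find_in(c,"door_mid")[:5]:print("  ",round(q['score'],2),np.round(q['xyz'],3))
    ims.append(im)
print(arm.get_state()['t'])
a=ims[0][270:450,330:510];b=ims[1][240:420,280:460]
cv2.imwrite("pics/fin.png",np.hstack([cv2.resize(i,(400,400),interpolation=cv2.INTER_CUBIC) for i in (a,b)])[:,:,::-1])
E
```

```text
11.8 [-0.60040072 -0.17654581  0.07331192]
scene top (array([554.4, 130.8]), array([ 14.2, 150. ]), 14.15) [0.21431064 0.2193157 ] 808
  knuckle top z [0.19335233 0.19673324 0.19843743] [0.51518863 0.20800824] [0.54785456 0.23869088]
  low z [0.08229147 0.08642083 0.08870291]
   0.95 [ 0.261 -0.246  0.124]
   0.8 [ 0.338 -0.647  0.104]
   0.76 [0.553 0.149 0.146]
   0.69 [ 0.468 -0.457  0.111]
side top (array([554.5, 130.4]), array([ 15.4, 151.6]), 14.36) [0.21379825 0.21888016] 603
  knuckle top z [0.19256295 0.19629536 0.19864374] [0.51430312 0.20768411] [0.54758393 0.23976679]
  low z [0.08131495 0.08626824 0.09264739]
   0.94 [ 0.262 -0.257  0.103]
   0.87 [0.55  0.146 0.142]
   0.82 [ 0.291 -0.54   0.139]
   0.67 [ 0.437 -0.384  0.034]
12.0
```

View pics/fin.png

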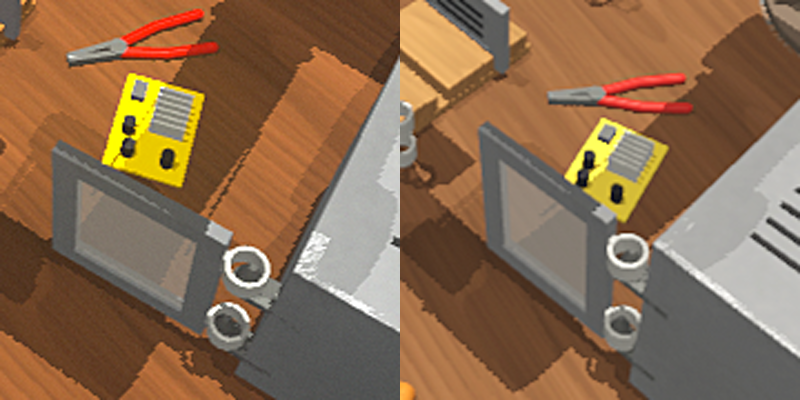

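Both views show the door hanging with the pins inside both knuckles. The knuckle tops are at about 0.194 and the door top at about 0.219, which match the seated heights.

```bash
python3 -c "
from station import job_done
print(job_done())"
```

```text
the job is handed in; nothing more can be done
None
```

The windowed door is back on the enclosure with both knuckles over their pins. I lifted it from the rack's middle slot and brought it in sideways about 55 mm above its hung height. I lowered it in stages, let go once it was down, and handed the job in at about 12 s.

- **Seating:** The wrist force flipped from -4 N to +3 N at the expected height, which showed the brackets taking the weight before I released.
- **Heights after release:** The door top was at about 0.219 m (nominal 0.220) and the upper knuckle top at about 0.194 m (nominal 0.194). The lower knuckle top read about 0.082–0.086 m (nominal 0.084).
- **Pictures and arm:** Both camera views showed the pins inside the bores, the door standing square to the front, and the gripper clear at about 0 N.

No check failed. The finder also reported the black, pink and turquoise look-alikes as doors, and I did not touch them.

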